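Find the latched key on the sieve shaker's key box and release it

TASK

One of the four identical keys on the grey key box is latched down. Tap each key lightly with the fingertips, going along the row from your left to your right, pushing no key that is up as far as half-way in and leaving the latched one latched; then press the latched key firmly in so that it lets go and comes up like the others. Nothing is to be picked up: leave the tin, the weight and the cup beside the box where they stand.

Things in the scene. Friction and masses are not known exactly. Their poses are not given: they have to be found in the camera images.
- keybox: grey metal key box fixed to the desk, 100 x 250 x 45 mm high, with four identical square key caps in a row along its long side. Origin: centre of its underside, on the desk; its x axis points away from the robot and its y axis along the row to the robot's left (turned by up to 0.3 rad either way); z up. Its top is 45 mm above the desk; the keys stand 60 mm apart at y = +90, +30, -30 and -90 mm, x = 0.
- key_1_top (a point): centre of the flat top of the first key cap from the robot's left (28 x 28 mm, same axes as the box); 67 mm above the desk when the key is up, 60 mm when it is latched down, 55 mm when pushed fully in. The cap stands clear of its surroundings, so a wider fingertip may cover it
- key_1 (a joint): how far the first key from the left is pressed in, m: 0 up, about 0.007 latched down, 0.012 fully in. An up key yields at once: 2.5 N starts it, then 0.7 N more per mm, and it springs back. The latched key stays put under less than about 7 N; pushed past about 0.0097 (about 10 N) its catch lets go for good, and it springs up to 0 as the finger withdraws. Which of the four is latched differs from run to run
- key_2_top (a point): centre of the flat top of the second key cap from the robot's left (28 x 28 mm, same axes as the box); 67 mm above the desk when the key is up, 60 mm when it is latched down, 55 mm when pushed fully in. The cap stands clear of its surroundings, so a wider fingertip may cover it
- key_2 (a joint): how far the second key from the left is pressed in, m: 0 up, about 0.007 latched down, 0.012 fully in. An up key yields at once: 2.5 N starts it, then 0.7 N more per mm, and it springs back. The latched key stays put under less than about 7 N; pushed past about 0.0097 (about 10 N) its catch lets go for good, and it springs up to 0 as the finger withdraws. Which of the four is latched differs from run to run
- key_3_top (a point): centre of the flat top of the third key cap from the robot's left (28 x 28 mm, same axes as the box); 67 mm above the desk when the key is up, 60 mm when it is latched down, 55 mm when pushed fully in. The cap stands clear of its surroundings, so a wider fingertip may cover it
- key_3 (a joint): how far the third key from the left is pressed in, m: 0 up, about 0.007 latched down, 0.012 fully in. An up key yields at once: 2.5 N starts it, then 0.7 N more per mm, and it springs back. The latched key stays put under less than about 7 N; pushed past about 0.0097 (about 10 N) its catch lets go for good, and it springs up to 0 as the finger withdraws. Which of the four is latched differs from run to run
- key_4_top (a point): centre of the flat top of the fourth key cap from the robot's left (28 x 28 mm, same axes as the box); 67 mm above the desk when the key is up, 60 mm when it is latched down, 55 mm when pushed fully in. The cap stands clear of its surroundings, so a wider fingertip may cover it
- key_4 (a joint): how far the fourth key from the left is pressed in, m: 0 up, about 0.007 latched down, 0.012 fully in. An up key yields at once: 2.5 N starts it, then 0.7 N more per mm, and it springs back. The latched key stays put under less than about 7 N; pushed past about 0.0097 (about 10 N) its catch lets go for good, and it springs up to 0 as the finger withdraws. Which of the four is latched differs from run to run
- sample_tin: bystander: round grey tin with lid, 70 mm across, 48 mm high; origin at the centre of its underside
- weight: bystander: brass check weight with a knob, 32 mm across, 34 mm high; origin at the centre of its underside
- cup: bystander: small steel cup, 65 mm across, 48 mm high; origin at the centre of its underside

How it is judged:
On the way, in this order (a step that is already met when the one before it is completed fails the run):
1. the first key from the left is touched by the fingers while one key is still latched down (contact force between the fingers and key_1 above 0.3 N and (value of joint any of key_2, key_3, key_4 above 0.006 m or (value of joint key_1 above 0.006 m and contact force between the fingers and key_1 below 5 N))).
2. the second key from the left is touched by the fingers while one key is still latched down (contact force between the fingers and key_2 above 0.3 N and (value of joint any of key_1, key_3, key_4 above 0.006 m or (value of joint key_2 above 0.006 m and contact force between the fingers and key_2 below 5 N))).
3. the third key from the left is touched by the fingers while one key is still latched down (contact force between the fingers and key_3 above 0.3 N and (value of joint any of key_1, key_2, key_4 above 0.006 m or (value of joint key_3 above 0.006 m and contact force between the fingers and key_3 below 5 N))).
4. the fourth key from the left is touched by the fingers while one key is still latched down (contact force between the fingers and key_4 above 0.3 N and (value of joint any of key_1, key_2, key_3 above 0.006 m or (value of joint key_4 above 0.006 m and contact force between the fingers and key_4 below 5 N))).
5. the fingers push the latched key in past its catch (9.5 mm) (((value of joint key_1 above 0.0095 m and contact force between the fingers and key_1 above 2 N) or (value of joint key_2 above 0.0095 m and contact force between the fingers and key_2 above 2 N) or (value of joint key_3 above 0.0095 m and contact force between the fingers and key_3 above 2 N) or (value of joint key_4 above 0.0095 m and contact force between the fingers and key_4 above 2 N))).
At the end, for the whole second after the job is handed in: all four keys stand up (each less than 2 mm in) and the tin, weight and cup are at rest (value of joint each of key_1, key_2, key_3, key_4 below 0.002 m and linear speed of each of sample_tin, weight, cup below 0.02 m/s); the robot touches nothing.
It fails at once if a key that was up is pushed half-way in (6 mm) or more while another is latched down (value of joint each of key_1, key_2 above 0.006 m or value of joint each of key_1, key_3 above 0.006 m or value of joint each of key_1, key_4 above 0.006 m or value of joint each of key_2, key_3 above 0.006 m or value of joint each of key_2, key_4 above 0.006 m or value of joint each of key_3, key_4 above 0.006 m).
It fails at once if the tin beside the box is lifted or moved by more than 15 mm (distance of sample_tin from where it was at the start of the episode above 0.015 m).
It fails at once if the weight beside the box is lifted or moved by more than 15 mm (distance of weight from where it was at the start of the episode above 0.015 m).
It fails at once if the cup beside the box is lifted or moved by more than 15 mm (distance of cup from where it was at the start of the episode above 0.015 m).
It also fails if it takes over 48 s, if anything falls off the work surface, if the arm or the gripper's body presses on something with over 40 N, if the wrist force passes 120 N, or if a joint passes its speed limit or range.

ROBOT

A 7-joint arm with a two-finger parallel gripper is mounted at the origin on a cart in front of the work surface, level with it; the furniture and walls round the work are solid. World frame = base frame: x ahead of the robot, y to its left, z up, the work surface at z = 0. Lengths are in m, angles in rad, forces in N, time in s.
With the tool pointing down it reaches from about 0.425 to 0.875 m from the base axis. Payload 4.7 kg.
Tool frame: the origin (TCP) lies midway between the tips of the shut fingers; the grasp point (between the pads) lies 19 mm behind it; z points along the fingers, x is the direction in which the jaws open and shut, and the axes are right-handed (so a half turn about z gives the same grasp; the last joint's range is limited). The gripper opens to 87 mm and grips with 3 to 60 N. Pads are 19 mm wide; open, the fingers measure 117 mm over their backs; the gripper's body (75 mm by 190 mm) begins 51 mm behind the grasp point.
Start: joints at [1.166, 0.321, -0.07, 1.45, 0.023, 1.371, -0.057], TCP at [0.264, -0.594, 0.223] pointing down, gripper open.
Joint ranges: [-2.86, 2.86], [-0.3, 2.09], [-1.38, 1.24], [0.06, 2.45], [-1.56, 4.7], [0.09, 2.05], [-2.69, 2.69]. Speed limits (rad/s): [2.57, 2.57, 3.14, 3.14, 3.14, 3.14, 3.14].

INTERFACE

Orientations are given as a unit quaternion [w, x, y, z].
In Python, from rig import state, snapshot, finish_job, trace, spot_point gives the robot as it stands.
- The arm moves only by the tool drive_tool, never from a script. Its argument "increments" is a list of rows, each an object of numbers: "tx", "ty", "tz": the shift along the tool's x, y, z in cm; "ax", "ay", "az": the turn, a rotation vector about the tool's x, y, z in rad. In form: [{"tx": .., "ty": .., "tz": .., "ax": .., "ay": .., "az": ..}, ...]. A call has 1 to 20 rows; each row shifts and turns the pose as measured when the row begins, along the tool's axes as they then stand; what a row does not reach is not made up. A row lasts 1/8 s, in which the tool goes at most 62.5 mm and 10.7 degrees, less where a joint would pass 70% of its speed; a pose out of reach is approached as far as the arm can. A call with a gripper value outside its range is refused whole. "hand" is the finger opening in cm, from 0 to 8.7, set as the call begins (left out, the last holds). The fingers move at their own pace and stop on an object; "squeeze" is the grip in N (left out, the last holds). Time passes only in rows, so rows that do not move let the fingers close. It gives the time, the measured TCP pose, the force and the opening at its end, in the units of the state.
- state(): the state, without advancing time (a new reading comes with each control period).
- snapshot(name): name is "scene" or "side" or "wrist"; returns a dict with "image" (480x640x3 uint8, blue, green, red), "fx", "fy", "cx", "cy" (pixels), "R" (3x3) and "t" (3): a world point X has camera coordinates R X + t; the wrist camera has in their place "tool_from_camera" (4x4, takes a point from camera to tool coordinates, whose origin is the TCP and whose axes are the tool frame's). Camera axes: x right, y down, z forward; pixel columns grow to the right and rows downward; lengths in m; the calibration is good to about 2 mm. A picture is of the moment at which its call begins: read the wrist's pose just before it. There is no depth.
- finish_job(): hands the job in, once; it reports no verdict.
Trained networks look in a picture, given as the dict that the camera call returned (one of the last four; its "shot" number tells which), for a name from the list of things; names that differ only in an ending like _2 or _b are one class to them, and where a whole thing is asked for, a point or a joint stands for the part that bears it (a point fixed in the world has none). Each returns a list of dicts, best first, with "confidence" (0 to 1); they miss things now and then, are a little off and sometimes report something else, mostly with a low value. They report only what shows in the picture. A call takes as long as a camera call.
- trace(picture, thing): "mask" (480x640 bool, what is visible of it) and "xy" ([column, row] in pixels, amid what is visible of it).
- spot_point(picture, thing): "xy" ([column, row] in pixels: a listed point, or the origin of a listed thing).
The state is a dict: "t": time; "qpos": joint angles; "joint_vel": joint speeds; "joint_torque": joint torques, N m; "tcp_pos": TCP position; "ee_rot": TCP orientation; "ft_force": force on the tool from outside, world axes, zero at the start; "torque": the same for the moment, N m; "finger_gap": finger opening in m.
Only numpy, scipy, OpenCV 4.12 (cv2) and the standard library are available. Lean on these libraries where they do the work, as an engineer would, in place of code of your own. Each camera call takes 0.05 s, during which the arm holds its last target.

## Working session

There is one attempt and no reset: what is moved stays moved. The work goes in short steps, Python scripts to look and compute and a tool call to move; the robot and the scene stay as the last step left them, time stands still between calls to the robot, and variables do not carry over. Pictures are saved under pics/ and viewed, and the job is handed in when it is done.

Besides the shell and the picture viewer there is one more tool, called after "Request:" as name(argument=value, ...) on one line, values as JSON. drive_tool: Moves the arm, as the interface text tells. Its arguments: {"type":"object","properties":{"increments":{"type":"array"},"hand":{"type":"number"},"squeeze":{"type":"number"}},"required":["increments"]}

```bash
mkdir -p pics; cat > h.py <<'E'
import numpy as np,cv2
from rig import *
def ray(s,xy):
    R=np.array(s["R"]);t=np.array(s["t"])
    d=R.T@np.array([(xy[0]-s["cx"])/s["fx"],(xy[1]-s["cy"])/s["fy"],1]);o=-R.T@t
    return o,d
def atz(s,xy,z):
    o,d=ray(s,xy);return o+d*(z-o[2])/d[2]
E
python3 - <<'E'
from h import *
print(state())
for n in ("scene","side"):
    s=snapshot(n);cv2.imwrite(f"pics/{n}0.png",s["image"])
    for th in ("key_1_top","keybox"):
        for r in spot_point(s,th): print(n,th,r["xy"],r["confidence"],atz(s,r["xy"],0.067 if 'top' in th else 0),atz(s,r["xy"],0.06))
    for th in ("sample_tin","weight","cup"):
        for r in spot_point(s,th)[:1]: print(n,th,r["xy"],r["confidence"],atz(s,r["xy"],0))
E
```

```text
{'t': 0.0, 'qpos': array([ 1.16608891,  0.32181659, -0.07008178,  1.45170712,  0.02263919,
        1.37078911, -0.05687878]), 'joint_vel': array([ 0.00011714, -0.00012841, -0.00067193,  0.00091516,  0.00102144,
        0.00081404, -0.0004507 ]), 'joint_torque': array([ 2.99601033e-04, -4.91286242e+01, -4.04215157e-01, -3.12530386e+01,
       -6.40545739e-02,  4.34926932e-02,  1.50933452e-04]), 'tcp_pos': array([ 0.26404543, -0.59333333,  0.22144954]), 'ee_rot': array([-4.66842489e-04,  8.38666344e-01, -5.44644682e-01, -8.46518149e-04]), 'ft_force': array([-0.25241381, -0.34105303,  0.01754966]), 'torque': array([ 0.04815006, -0.01989108,  0.03161698]), 'finger_gap': 0.08723361505908127}
scene key_1_top [258.9, 254.7] 0.63 [0.54004298 0.10594788 0.067     ] [0.55096381 0.1010253  0.06      ]
scene keybox [309.2, 276.3] 0.91 [0.5548412  0.02185777 0.        ] [0.47288381 0.06885169 0.06      ]
scene sample_tin [216.7, 257.7] 0.63 [0.6666369 0.1180326 0.       ]
scene weight [383.4, 292.5] 0.55 [ 0.46955529 -0.04744002  0.        ]
scene cup [388.2, 225.3] 0.75 [ 0.62968081 -0.17237962  0.        ]
side key_1_top [328.9, 300.9] 0.63 [0.54342904 0.10011012 0.067     ] [0.54355017 0.09069678 0.06      ]
side keybox [313.4, 304.9] 0.63 [0.57035812 0.02282803 0.        ] [0.56632125 0.10202236 0.06      ]
side keybox [309.6, 244.0] 0.27 [ 0.58944186 -0.18031847  0.        ] [ 0.58318437 -0.07748564  0.06      ]
side sample_tin [245.3, 337.7] 0.91 [0.67028083 0.11200577 0.        ]
side weight [368.6, 285.2] 0.66 [ 0.47497238 -0.04107393  0.        ]
side cup [286.1, 246.8] 0.7 [ 0.63601895 -0.16598504  0.        ]
```

View pics/scene0.png

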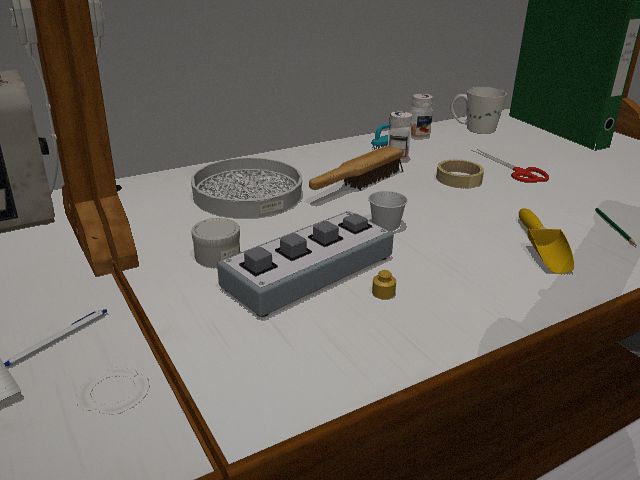

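View pics/side0.png

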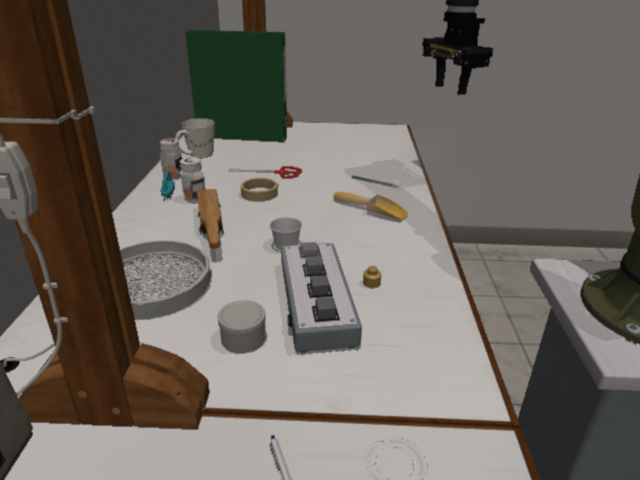

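```bash
python3 - <<'E'
import cv2
a=cv2.imread("pics/scene0.png")[205:320,210:400];b=cv2.imread("pics/side0.png")[235:355,270:370]
cv2.imwrite("pics/sz.png",cv2.resize(a,None,fx=4,fy=4,interpolation=cv2.INTER_CUBIC));cv2.imwrite("pics/dz.png",cv2.resize(b,None,fx=5,fy=5,interpolation=cv2.INTER_CUBIC))
E
```

```text
(no output)
```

View pics/sz.png

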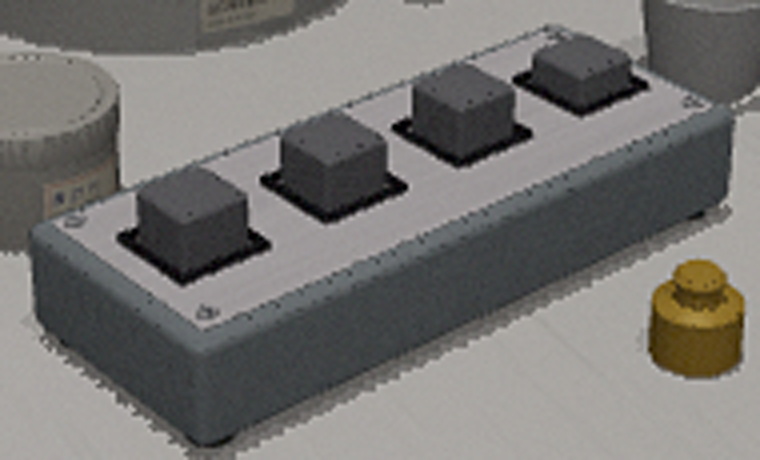

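View pics/dz.png

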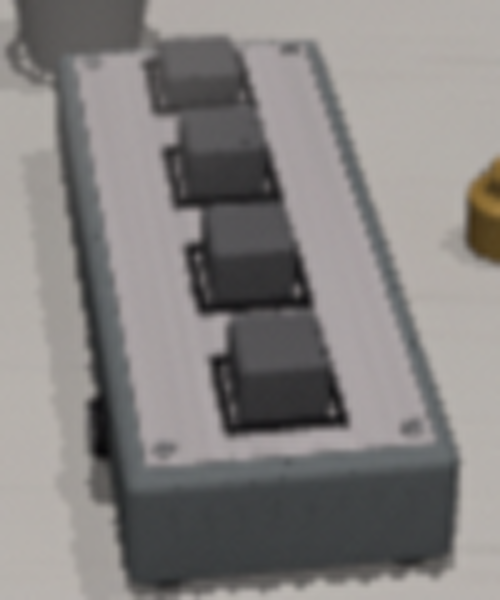

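```bash
python3 - <<'E'
from h import *
from scipy.optimize import least_squares
S=snapshot("scene");D=snapshot("side")
sc=np.array([(192,193),(333,140),(464,92),(582,58)])/4+[210,205]-.4
sd=np.array([(276,340),(248,232),(220,132),(198,58)])/5+[270,235]-.4
ys=[.09,.03,-.03,-.09];zs=[.067,.067,.067,.06]
def proj(s,X):
    c=np.array(s["R"])@X+np.array(s["t"]);return np.array([s["fx"]*c[0]/c[2]+s["cx"],s["fy"]*c[1]/c[2]+s["cy"]])
def key(p,i): return np.array([p[0]-ys[i]*np.sin(p[2]),p[1]+ys[i]*np.cos(p[2]),zs[i]])
def res(p,w=(1,1)):
    return np.concatenate([np.r_[w[0]*(proj(S,key(p,i))-sc[i]),w[1]*(proj(D,key(p,i))-sd[i])] for i in range(4)])
for w in ((1,1),(1,0),(0,1)):
    r=least_squares(res,[.56,.02,.1],args=(w,));print(w,r.x,np.abs(r.fun).max())
    if w==(1,1):
        print(r.fun.round(1)); 
        for i in range(4): print(key(r.x,i))
print(atz(S,(65+0,200),0),atz(S,(100,272),0),atz(S,(135,265),0))
E
```

```text
(1, 1) [0.5646678  0.01740362 0.19164418] 2.3588610751600925
[-1.  -0.7  1.2  0.5 -0.5 -1.5  0.8 -0.7 -0.6 -2.4  1.2 -0.8 -0.2 -1.5
  0.9 -0.3]
[0.54752521 0.10575593 0.067     ]
[0.5589536  0.04685439 0.067     ]
[ 0.570382   -0.01204715  0.067     ]
[ 0.58181039 -0.0709487   0.06      ]
(1, 0) [0.56064465 0.018711   0.19493755] 1.0274684880528469
(0, 1) [0.56632671 0.01836344 0.19267906] 0.8428948685382238
[0.98209772 0.27807288 0.        ] [0.70839313 0.27854148 0.        ] [0.70377133 0.22997242 0.        ]
```

Request:
drive_tool(increments=[{"tx":-3.5,"ty":-3.6},{"tx":-3.5,"ty":-3.6},{"tx":-3.5,"ty":-3.6},{"tx":-3.5,"ty":-3.6},{"tx":-3.5,"ty":-3.6},{"tx":-3.5,"ty":-3.6},{"tx":-3.5,"ty":-3.6},{"tx":-3.5,"ty":-3.6},{"tx":-3.5,"ty":-3.6},{"tx":-3.5,"ty":-3.6},{"tx":-3.5,"ty":-3.6},{"tx":-3.5,"ty":-3.6},{"tx":0},{"tx":0}], hand=0)

```text
invalid input
```

```bash
cat > k.py <<'E'
from h import *
from scipy.spatial.transform import Rotation as Ro
K=np.array([[.5475,.1058],[.5590,.0469],[.5704,-.0120],[.5818,-.0709]])
def rot(q): return Ro.from_quat([q[1],q[2],q[3],q[0]]).as_matrix()
def rep(t):
    s=state();M=rot(s["ee_rot"]);print("t",s["t"],"tcp",s["tcp_pos"].round(4),"F",s["ft_force"].round(2),"gap",s["finger_gap"].round(4),"z",M[:,2].round(4))
    for i in range(4):
        print(i+1,"cm",(100*M.T@(np.r_[K[i],t]-s["tcp_pos"])).round(2))
    T=np.c_[M[:,1],-M[:,0],M[:,2]]
    Z=np.array([[0,1,0],[1,0,0],[0,0,-1.]])
    c,sn=np.cos(.1916),np.sin(.1916);best=None
    X=np.array([sn,-c,0]);z=np.array([0,0,-1.]);G=np.c_[X,np.cross(z,X),z]
    print("turn tool rotvec",Ro.from_matrix(M.T@G).as_rotvec().round(3))
E
python3 -c "
from k import *;rep(.1)"
```

```text
Traceback (most recent call last):
  File "k.py", line 6, in rep
    s=state();M=rot(s["ee_rot"]);print("t",s["t"],"tcp",s["tcp_pos"].round(4),"F",s["ft_force"].round(2),"gap",s["finger_gap"].round(4),"z",M[:,2].round(4))
                                                                                                               ^^^^^^^^^^^^^^^^^^^^^
AttributeError: 'float' object has no attribute 'round'
```

```bash
sed -i 's/s\["finger_gap"\].round(4)/round(s["finger_gap"],4)/' k.py; python3 -c "
from k import *;rep(.1)"
```

```text
t 0.7 tcp [ 0.2643 -0.5939  0.2226] F [-0.07 -0.39  0.83] gap 0.087 z [-0.e+00 -1.e-04 -1.e+00]
1 cm [-52.4  -54.33  12.25]
2 cm [-46.56 -52.98  12.25]
3 cm [-40.71 -51.63  12.25]
4 cm [-34.87 -50.27  12.26]
turn tool rotvec [ 0.    -0.     0.227]
```

Request:
drive_tool(increments=[{"tx":-3.5,"ty":-3.6,"tz":0,"ax":0,"ay":0,"az":0},{"tx":-3.5,"ty":-3.6,"tz":0,"ax":0,"ay":0,"az":0},{"tx":-3.5,"ty":-3.6,"tz":0,"ax":0,"ay":0,"az":0},{"tx":-3.5,"ty":-3.6,"tz":0,"ax":0,"ay":0,"az":0}], hand=0)

```text
t: 1.2
tcp_pos: [0.3383, -0.4066, 0.2216]
ee_rot: [0.001, 0.836, -0.548, 0.0]
ft_force: [0.4, 0.6, 0.7]
finger_gap: 0.055
```

Request:
drive_tool(increments=[{"tx":-3.6,"ty":-4.0,"tz":0.5,"ax":0,"ay":0,"az":0.02},{"tx":-3.6,"ty":-4.0,"tz":0.5,"ax":0,"ay":0,"az":0.02},{"tx":-3.6,"ty":-4.0,"tz":0.5,"ax":0,"ay":0,"az":0.02},{"tx":-3.6,"ty":-4.0,"tz":0.5,"ax":0,"ay":0,"az":0.02},{"tx":-3.6,"ty":-4.0,"tz":0.5,"ax":0,"ay":0,"az":0.02},{"tx":-3.6,"ty":-4.0,"tz":0.5,"ax":0,"ay":0,"az":0.02},{"tx":-3.6,"ty":-4.0,"tz":0.5,"ax":0,"ay":0,"az":0.02},{"tx":-3.6,"ty":-4.0,"tz":0.5,"ax":0,"ay":0,"az":0.02},{"tx":0,"ty":0,"tz":0,"ax":0,"ay":0,"az":0}])

```text
t: 2.33
tcp_pos: [0.5518, -0.0125, 0.1827]
ee_rot: [-0.0, 0.79, -0.613, 0.005]
ft_force: [-0.9, 0.3, 0.2]
finger_gap: 0.0008
```

```bash
python3 -c "
from k import *;rep(.1)"
```

```text
t 2.325 tcp [ 0.5518 -0.0125  0.1827] F [-0.88  0.31  0.18] gap 0.0008 z [ 0.0078 -0.006  -1.    ]
1 cm [-11.63  -2.46   8.19]
2 cm [-5.64 -2.12  8.23]
3 cm [ 0.35 -1.77  8.28]
4 cm [ 6.34 -1.42  8.32]
turn tool rotvec [-0.006 -0.008  0.058]
```

Now to key 1, and check height in images.

Request:
drive_tool(increments=[{"tx":-3.9,"ty":-0.8,"tz":2.0,"ax":0,"ay":0,"az":0.02},{"tx":-3.9,"ty":-0.8,"tz":2.0,"ax":0,"ay":0,"az":0.02},{"tx":-3.9,"ty":-0.8,"tz":2.0,"ax":-0.003,"ay":-0.004,"az":0.02},{"tx":0,"ty":0,"tz":1.5,"ax":-0.003,"ay":-0.004,"az":0},{"tx":0,"ty":0,"tz":0,"ax":0,"ay":0,"az":0}])

```text
t: 2.95
tcp_pos: [0.5501, 0.1025, 0.1055]
ee_rot: [0.001, 0.768, -0.64, 0.002]
ft_force: [-0.1, -1.0, -0.0]
finger_gap: 0.0006
```

```bash
python3 -c "
from k import *;rep(.08)
for n in ('scene','side'):
    s=snapshot(n);im=s['image'];im=im[180:320,200:400] if n=='scene' else im[180:360,230:380]
    cv2.imwrite('pics/%s1.png'%n,cv2.resize(im,None,fx=3.3,fy=3.3,interpolation=cv2.INTER_CUBIC))
s=state();print(s['ft_force'])"
```

```text
t 2.95 tcp [0.5501 0.1025 0.1055] F [-0.14 -1.   -0.05] gap 0.0006 z [ 0.002 -0.004 -1.   ]
1 cm [-0.39  0.2   2.54]
2 cm [5.61 0.13 2.57]
3 cm [11.61  0.07  2.59]
4 cm [1.761e+01 1.000e-02 2.620e+00]
turn tool rotvec [-0.001 -0.004 -0.01 ]
[-0.30656152 -0.47619043 -0.6160945 ]
```

View pics/scene1.png

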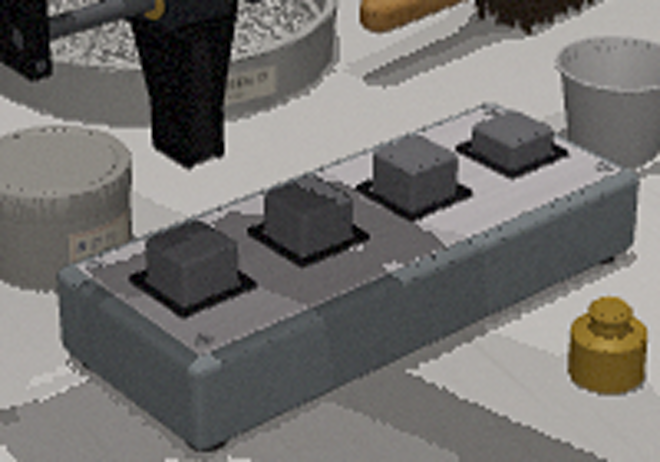

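View pics/side1.png

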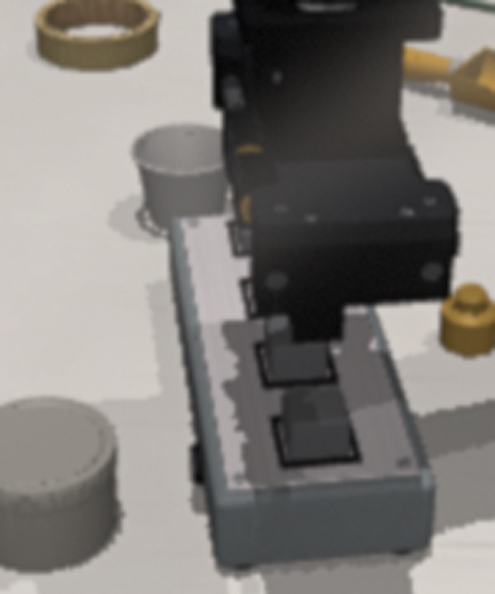

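Request:
drive_tool(increments=[{"tx":-0.4,"ty":0.2,"tz":1.5,"ax":0,"ay":0,"az":0},{"tx":0,"ty":0,"tz":1.3,"ax":0,"ay":0,"az":0},{"tx":0,"ty":0,"tz":0.2,"ax":0,"ay":0,"az":0},{"tx":0,"ty":0,"tz":0,"ax":0,"ay":0,"az":0}])

```text
t: 3.55
tcp_pos: [0.5495, 0.104, 0.076]
ee_rot: [-0.001, 0.767, -0.642, 0.004]
ft_force: [0.0, -0.2, 0.1]
finger_gap: 0.0008
```

```bash
python3 -c "
from k import *;rep(.066)"
```

```text
t 3.55 tcp [0.5495 0.104  0.076 ] F [ 0.04 -0.23  0.08] gap 0.0008 z [ 0.0068 -0.0042 -1.    ]
1 cm [-0.22  0.17  1.  ]
2 cm [5.78 0.08 1.03]
3 cm [ 1.178e+01 -1.000e-02  1.070e+00]
4 cm [17.78 -0.1   1.1 ]
turn tool rotvec [-0.006 -0.005 -0.015]
```

Request:
drive_tool(increments=[{"tx":-0.1,"ty":0.1,"tz":0.5,"ax":0,"ay":0,"az":0},{"tx":0,"ty":0,"tz":0.2,"ax":0,"ay":0,"az":0},{"tx":0,"ty":0,"tz":0,"ax":0,"ay":0,"az":0}])

```text
t: 3.92
tcp_pos: [0.5487, 0.105, 0.069]
ee_rot: [-0.001, 0.767, -0.642, 0.004]
ft_force: [-0.4, -0.1, 0.7]
finger_gap: 0.0004
```

Request:
drive_tool(increments=[{"tx":0,"ty":0,"tz":0.1,"ax":0,"ay":0,"az":0},{"tx":0,"ty":0,"tz":0,"ax":0,"ay":0,"az":0}])

```text
t: 4.18
tcp_pos: [0.549, 0.105, 0.0682]
ee_rot: [-0.001, 0.767, -0.642, 0.004]
ft_force: [0.0, -0.1, 0.1]
finger_gap: 0.0006
```

Request:
drive_tool(increments=[{"tx":0,"ty":0,"tz":0.15,"ax":0,"ay":0,"az":0},{"tx":0,"ty":0,"tz":0,"ax":0,"ay":0,"az":0}])

```text
t: 4.42
tcp_pos: [0.5492, 0.1051, 0.0672]
ee_rot: [-0.001, 0.767, -0.642, 0.005]
ft_force: [-1.4, -0.7, 2.5]
finger_gap: 0.0001
```

Request:
drive_tool(increments=[{"tx":0,"ty":0,"tz":0.1,"ax":0,"ay":0,"az":0},{"tx":0,"ty":0,"tz":0,"ax":0,"ay":0,"az":0}])

```text
t: 4.68
tcp_pos: [0.5493, 0.1051, 0.0665]
ee_rot: [-0.001, 0.767, -0.642, 0.005]
ft_force: [-1.3, 0.6, 2.9]
finger_gap: -0.0001
```

Request:
drive_tool(increments=[{"tx":0,"ty":0,"tz":-1.6,"ax":-0.005,"ay":-0.005,"az":-0.015},{"tx":3,"ty":0,"tz":-0.3,"ax":0,"ay":0,"az":0},{"tx":2.9,"ty":0,"tz":0,"ax":0,"ay":0,"az":0},{"tx":0,"ty":0,"tz":0,"ax":0,"ay":0,"az":0}])

```text
t: 5.18
tcp_pos: [0.562, 0.0468, 0.0889]
ee_rot: [-0.002, 0.773, -0.635, 0.002]
ft_force: [0.2, -0.4, -0.5]
finger_gap: 0.0004
```

```bash
python3 -c "
from k import *;rep(.069)"
```

```text
t 5.175 tcp [0.562  0.0468 0.0889] F [ 0.23 -0.4  -0.55] gap 0.0004 z [ 0.0052  0.0011 -1.    ]
1 cm [-6.07  0.28  1.99]
2 cm [-0.07  0.3   1.99]
3 cm [5.93 0.33 1.99]
4 cm [11.93  0.36  1.99]
turn tool rotvec [-0.005  0.     0.004]
```

Request:
drive_tool(increments=[{"tx":0,"ty":0.3,"tz":1.0,"ax":-0.005,"ay":0,"az":0},{"tx":0,"ty":0,"tz":0.7,"ax":0,"ay":0,"az":0},{"tx":0,"ty":0,"tz":0.1,"ax":0,"ay":0,"az":0},{"tx":0,"ty":0,"tz":0,"ax":0,"ay":0,"az":0}])

```text
t: 5.68
tcp_pos: [0.558, 0.0504, 0.0699]
ee_rot: [-0.001, 0.775, -0.633, -0.001]
ft_force: [0.2, 0.2, 0.1]
finger_gap: 0.0003
```

```bash
python3 -c "
from k import *;rep(.067)"
```

```text
t 5.675 tcp [0.558  0.0504 0.0699] F [0.24 0.2  0.12] gap 0.0003 z [-8.0e-04  2.2e-03 -1.0e+00]
1 cm [-5.64 -0.08  0.3 ]
2 cm [ 0.36 -0.03  0.29]
3 cm [6.36 0.03 0.27]
4 cm [12.36  0.09  0.26]
turn tool rotvec [0.    0.002 0.01 ]
```

Request:
drive_tool(increments=[{"tx":0.3,"ty":0,"tz":0.1,"ax":0,"ay":0,"az":0},{"tx":0,"ty":0,"tz":0.15,"ax":0,"ay":0,"az":0},{"tx":0,"ty":0,"tz":0,"ax":0,"ay":0,"az":0}])

```text
t: 6.05
tcp_pos: [0.5589, 0.0477, 0.0676]
ee_rot: [-0.001, 0.775, -0.632, -0.001]
ft_force: [0.8, 0.2, -0.1]
finger_gap: 0.0003
```

Request:
drive_tool(increments=[{"tx":0,"ty":0,"tz":0.1,"ax":0,"ay":0,"az":0},{"tx":0,"ty":0,"tz":0,"ax":0,"ay":0,"az":0}])

```text
t: 6.3
tcp_pos: [0.559, 0.0477, 0.0671]
ee_rot: [-0.001, 0.775, -0.632, -0.001]
ft_force: [-0.9, 0.2, 2.4]
finger_gap: 0.0006
```

Request:
drive_tool(increments=[{"tx":0,"ty":0,"tz":0.1,"ax":0,"ay":0,"az":0},{"tx":0,"ty":0,"tz":0,"ax":0,"ay":0,"az":0}])

```text
t: 6.55
tcp_pos: [0.559, 0.0477, 0.0663]
ee_rot: [-0.001, 0.775, -0.632, -0.001]
ft_force: [-1.2, 0.0, 2.7]
finger_gap: 0.0005
```

Request:
drive_tool(increments=[{"tx":0,"ty":0,"tz":-1.6,"ax":0,"ay":0,"az":0.01},{"tx":3,"ty":0,"tz":-0.3,"ax":0,"ay":0,"az":0},{"tx":2.9,"ty":0,"tz":0,"ax":0,"ay":0,"az":0},{"tx":0,"ty":0,"tz":0,"ax":0,"ay":0,"az":0}])

```text
t: 7.05
tcp_pos: [0.5718, -0.0106, 0.0885]
ee_rot: [-0.002, 0.772, -0.636, 0.0]
ft_force: [-0.1, 0.3, 0.1]
finger_gap: 0.0006
```

```bash
python3 -c "
from k import *;rep(.069)"
```

```text
t 7.05 tcp [ 0.5718 -0.0106  0.0885] F [-0.08  0.32  0.1 ] gap 0.0006 z [ 0.0034  0.0026 -1.    ]
1 cm [-11.88   0.17   1.97]
2 cm [-5.88  0.17  1.96]
3 cm [0.12 0.17 1.95]
4 cm [6.12 0.17 1.94]
turn tool rotvec [-0.004  0.002  0.   ]
```

Request:
drive_tool(increments=[{"tx":0.1,"ty":0.2,"tz":1.0,"ax":-0.004,"ay":0,"az":0},{"tx":0.2,"ty":0,"tz":0.7,"ax":0,"ay":0,"az":0},{"tx":0,"ty":0,"tz":0.2,"ax":0,"ay":0,"az":0},{"tx":0,"ty":0,"tz":0,"ax":0,"ay":0,"az":0}])

```text
t: 7.55
tcp_pos: [0.5695, -0.0098, 0.0683]
ee_rot: [-0.001, 0.773, -0.634, -0.002]
ft_force: [-0.3, -0.8, -0.3]
finger_gap: 0.0002
```

Request:
drive_tool(increments=[{"tx":0,"ty":0,"tz":0.1,"ax":0,"ay":0,"az":0},{"tx":0,"ty":0,"tz":0,"ax":0,"ay":0,"az":0}])

```text
t: 7.8
tcp_pos: [0.5697, -0.0093, 0.0676]
ee_rot: [-0.001, 0.773, -0.634, -0.002]
ft_force: [-0.0, 0.1, 1.1]
finger_gap: 0.0005
```

Request:
drive_tool(increments=[{"tx":0,"ty":0,"tz":0.1,"ax":0,"ay":0,"az":0},{"tx":0,"ty":0,"tz":0,"ax":0,"ay":0,"az":0}])

```text
t: 8.05
tcp_pos: [0.5698, -0.0092, 0.0671]
ee_rot: [-0.001, 0.773, -0.634, -0.001]
ft_force: [-0.3, -0.4, 1.0]
finger_gap: 0.0005
```

Request:
drive_tool(increments=[{"tx":0,"ty":0,"tz":0.1,"ax":0,"ay":0,"az":0},{"tx":0,"ty":0,"tz":0,"ax":0,"ay":0,"az":0}])

```text
t: 8.3
tcp_pos: [0.5698, -0.0093, 0.0664]
ee_rot: [-0.001, 0.773, -0.634, -0.001]
ft_force: [-1.6, -0.4, 3.0]
finger_gap: 0.0005
```

Request:
drive_tool(increments=[{"tx":0,"ty":0,"tz":0.1,"ax":0,"ay":0,"az":0},{"tx":0,"ty":0,"tz":0,"ax":0,"ay":0,"az":0}])

```text
t: 8.55
tcp_pos: [0.5698, -0.0093, 0.0656]
ee_rot: [-0.001, 0.773, -0.634, -0.001]
ft_force: [-1.4, 0.2, 2.5]
finger_gap: -0.0
```

Request:
drive_tool(increments=[{"tx":0,"ty":0,"tz":-1.6,"ax":0,"ay":0,"az":0.005},{"tx":3,"ty":0,"tz":-0.3,"ax":0,"ay":0,"az":0},{"tx":3.2,"ty":0,"tz":0,"ax":0,"ay":0,"az":0},{"tx":0,"ty":0,"tz":0,"ax":0,"ay":0,"az":0}])

```text
t: 9.05
tcp_pos: [0.5834, -0.071, 0.0875]
ee_rot: [-0.002, 0.772, -0.636, -0.0]
ft_force: [-0.4, 0.6, 0.5]
finger_gap: 0.0002
```

```bash
python3 -c "
from k import *;rep(.062)"
```

```text
t 9.05 tcp [ 0.5834 -0.071   0.0875] F [-0.39  0.58  0.5 ] gap 0.0002 z [ 0.0028  0.0036 -1.    ]
1 cm [-18.03   0.15   2.6 ]
2 cm [-12.03   0.15   2.58]
3 cm [-6.03  0.16  2.56]
4 cm [-0.03  0.17  2.55]
turn tool rotvec [-0.003  0.003  0.001]
```

Request:
drive_tool(increments=[{"tx":0.1,"ty":0.2,"tz":1.0,"ax":-0.004,"ay":0,"az":0},{"tx":0.2,"ty":0,"tz":1.0,"ax":0,"ay":0,"az":0},{"tx":0,"ty":0,"tz":0.3,"ax":0,"ay":0,"az":0},{"tx":0,"ty":0,"tz":0,"ax":0,"ay":0,"az":0}])

```text
t: 9.55
tcp_pos: [0.5813, -0.0705, 0.0628]
ee_rot: [-0.001, 0.773, -0.634, -0.002]
ft_force: [0.2, -0.0, 0.1]
finger_gap: 0.0002
```

```bash
python3 -c "
from k import *;rep(.060)"
```

```text
t 9.55 tcp [ 0.5813 -0.0705  0.0628] F [ 0.23 -0.02  0.09] gap 0.0002 z [-0.0023  0.0048 -1.    ]
1 cm [-17.95  -0.13   0.37]
2 cm [-11.95  -0.11   0.34]
3 cm [-5.95 -0.08  0.31]
4 cm [ 0.05 -0.04  0.28]
turn tool rotvec [0.001 0.005 0.005]
```

Request:
drive_tool(increments=[{"tx":0,"ty":0,"tz":0.15,"ax":0,"ay":0,"az":0},{"tx":0,"ty":0,"tz":0.07,"ax":0,"ay":0,"az":0},{"tx":0,"ty":0,"tz":0,"ax":0,"ay":0,"az":0}])

```text
t: 9.93
tcp_pos: [0.5816, -0.0699, 0.0609]
ee_rot: [-0.001, 0.773, -0.634, -0.002]
ft_force: [0.2, -0.6, -0.3]
finger_gap: 0.0003
```

Request:
drive_tool(increments=[{"tx":0,"ty":0,"tz":0.06,"ax":0,"ay":0,"az":0}])

```text
t: 10.05
tcp_pos: [0.5817, -0.0698, 0.0607]
ee_rot: [-0.001, 0.773, -0.634, -0.002]
ft_force: [-1.3, -0.5, 4.2]
finger_gap: 0.0003
```

Request:
drive_tool(increments=[{"tx":0,"ty":0,"tz":0.05,"ax":0,"ay":0,"az":0}])

```text
t: 10.18
tcp_pos: [0.5817, -0.0698, 0.0607]
ee_rot: [-0.001, 0.773, -0.634, -0.002]
ft_force: [-2.5, 0.1, 4.8]
finger_gap: 0.0005
```

Request:
drive_tool(increments=[{"tx":0,"ty":0,"tz":0.2,"ax":0,"ay":0,"az":0},{"tx":0,"ty":0,"tz":0.25,"ax":0,"ay":0,"az":0}])

```text
t: 10.42
tcp_pos: [0.5817, -0.0698, 0.0582]
ee_rot: [-0.001, 0.773, -0.634, -0.002]
ft_force: [-3.6, -0.8, 9.3]
finger_gap: 0.0003
```

Request:
drive_tool(increments=[{"tx":0,"ty":0,"tz":0.25,"ax":0,"ay":0,"az":0},{"tx":0,"ty":0,"tz":0.25,"ax":0,"ay":0,"az":0}])

```text
t: 10.68
tcp_pos: [0.5818, -0.0698, 0.0557]
ee_rot: [-0.0, 0.773, -0.634, -0.001]
ft_force: [-4.4, -0.1, 10.2]
finger_gap: 0.0001
```

Request:
drive_tool(increments=[{"tx":0,"ty":0,"tz":0.25,"ax":0,"ay":0,"az":0},{"tx":0,"ty":0,"tz":0.1,"ax":0,"ay":0,"az":0}])

```text
t: 10.92
tcp_pos: [0.5818, -0.0698, 0.0559]
ee_rot: [0.001, 0.773, -0.634, -0.001]
ft_force: [-4.7, 0.6, 10.8]
finger_gap: 0.0003
```

Request:
drive_tool(increments=[{"tx":0,"ty":0,"tz":-1.5,"ax":0,"ay":0,"az":0},{"tx":0,"ty":0,"tz":-3,"ax":0,"ay":0,"az":0},{"tx":0,"ty":0,"tz":-5,"ax":0,"ay":0,"az":0},{"tx":0,"ty":5,"tz":-5,"ax":0,"ay":0,"az":0},{"tx":0,"ty":4,"tz":0,"ax":0,"ay":0,"az":0},{"tx":0,"ty":0,"tz":0,"ax":0,"ay":0,"az":0},{"tx":0,"ty":0,"tz":0,"ax":0,"ay":0,"az":0}])

```text
t: 11.8
tcp_pos: [0.5, -0.087, 0.2002]
ee_rot: [-0.001, 0.773, -0.634, 0.001]
ft_force: [0.4, 0.2, -0.3]
finger_gap: 0.0005
```

```bash
python3 -c "
from k import *;rep(.1)
for n in ('scene','side'):
    s=snapshot(n);im=s['image'];im=im[180:320,200:400] if n=='scene' else im[180:360,230:380]
    cv2.imwrite('pics/%s2.png'%n,cv2.resize(im,None,fx=3.3,fy=3.3,interpolation=cv2.INTER_CUBIC))
s=state();print(s['ft_force'])"
```

```text
t 11.8 tcp [ 0.5    -0.087   0.2002] F [ 0.39  0.2  -0.32] gap 0.0005 z [ 2.2e-03 -4.0e-04 -1.0e+00]
1 cm [-17.98  -8.43  10.03]
2 cm [-11.98  -8.4   10.03]
3 cm [-5.98 -8.36 10.04]
4 cm [ 0.02 -8.32 10.04]
turn tool rotvec [-0.002 -0.001  0.006]
[ 0.5475266   0.846232   -0.30525954]
```

View pics/scene2.png

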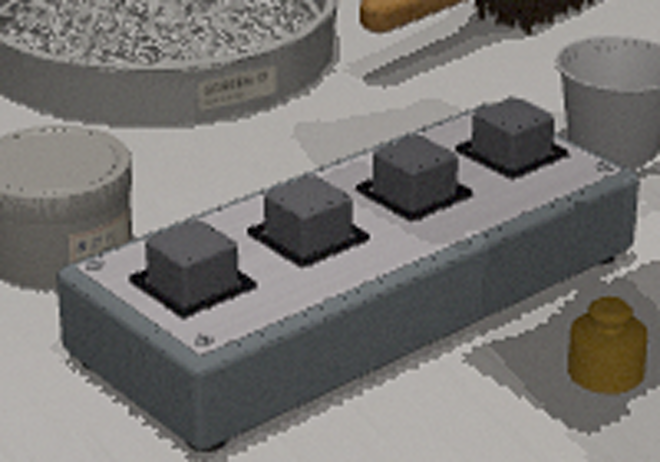

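View pics/side2.png

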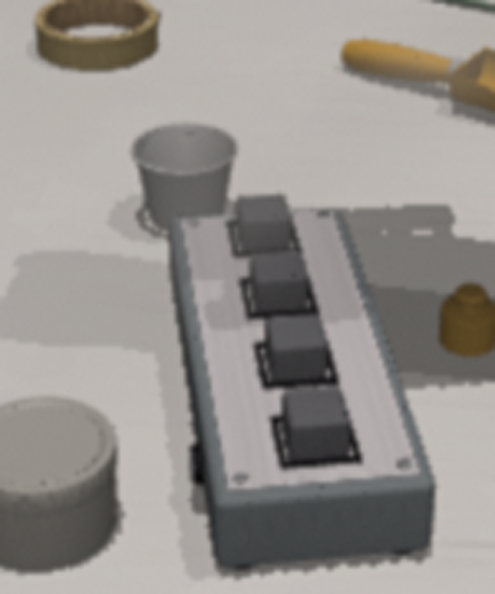

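All four keys now stand at equal height (key 4's top at about (512,115) in the scene crop, taller than before). The tin, weight and cup are where they were.

```bash
python3 -c "
from rig import *;print(finish_job())"
```

```text
the job is handed in; nothing more can be done
None
```

The job is done and handed in at about 11.9 s on the robot's clock. No verdict was reported.

- **Tapping:** I tapped keys 1 to 4 from left to right. Keys 1–3 were up; they were pressed about 0.5–1.5 mm at roughly 2.5–3 N. Key 4 was the latched one; it was tapped at about 4–5 N at z ≈ 0.061 and stayed latched.
- **Releasing:** I then pressed key 4 in to z ≈ 0.056, about 11 mm in, at roughly 11 N. It let go and came up as the finger withdrew.
- **Last checks:** The final pictures show all four keys up at the same height. The tin, weight and cup have not visibly moved, and the gripper is clear at z = 0.20. The force reading there is under 1 N, within noise.
- **Discrepancies:**
  - The force reading has about ±0.8 N of noise.
  - The two cameras disagreed on the box position by about 6 mm in x. I used the joint fit, and the contact heights on the keys agreed with it.
  - The very first move call was refused as "invalid input" because it left out some of the row fields; it had no effect.

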